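# Seat the heel puller in its fitted nest

## Task

Pick up the red-handled heel puller from the cart top and put it away in its wooden nest: claw in the wide pocket, shank in the narrow slot, handle sticking out on the bare steel plate. Lower it fully home before letting go, so hold it by the handle: gripped by the claw or shank, the fingers meet the nest's walls and it must be laid down and taken by the handle instead. Leave the blue-handled rasp where it lies.

Things in the scene. Friction and masses are not known exactly. Their poses are not given: they have to be found in the camera images.
- puller: Heel puller, 250 g, lying flat, loose. Origin on its underside where handle meets shank; x along the tool to the claw, z up. In mm: red handle x -110 to 0, 34 wide, 28 high; steel shank x 0 to 70, 12 wide, top at 14; forked steel claw x 70 to 110, 40 wide, 14 high. Balances at x = -25.
- holder: Fixed nest, steel plate x -115 to 135 mm, 80 wide, 6 thick, pale wooden walls at x 10 to 135, tops at 32. Origin at cart-top height, under the puller's origin when home; same x direction; puller then lies on the plate at z = 6. Slot for shank x 10 to 60, 28 wide; pocket for claw x 60 to 120, 56 wide. No walls beside the handle.
- rasp: Bystander: loose shoe rasp, blue handle as big as the puller's (110 x 34 x 28 mm), straight dark blade 26 wide, 10 thick; 222 long in all. Origin on its underside where handle meets blade, x to the blade's tip. Puller, nest and rasp lie side by side in any order.
There are look-alikes about, which are no part of the job. What is shaped like the puller but green or purple is not meant.

How it is judged:
On the way, in this order (a step that is already met when the one before it is completed fails the run):
1. the puller is held clear of the cart top (contact force between the fingers and puller above 1 N and height (world z) of puller above 0.05 m), for 0.2 s.
2. the puller is home in the nest while the fingers still hold it (x of puller in the frame of holder between -0.016 and 0.016 m and y of puller in the frame of holder between -0.014 and 0.014 m and z of puller in the frame of holder between 0.002 and 0.012 m and angle between the x axis of puller and the x axis of holder, either way round below 0.25 rad and angle between puller's own z axis and vertical below 0.12 rad and contact force between the fingers and puller above 1 N), for 0.1 s.
At the end, for the whole second after the job is handed in: The puller lies at rest in the nest, claw in the pocket: its origin within 16 mm along and 14 mm across of the nest's, its underside 2 to 12 mm above the nest's origin (6 when home), within 0.25 rad of the nest's direction and 0.12 rad of flat; the rasp lies within 30 mm of where it started (x of puller in the frame of holder between -0.016 and 0.016 m and y of puller in the frame of holder between -0.014 and 0.014 m and z of puller in the frame of holder between 0.002 and 0.012 m and angle between the x axis of puller and the x axis of holder, either way round below 0.25 rad and angle between puller's own z axis and vertical below 0.12 rad and linear speed of puller below 0.02 m/s and distance of rasp from where it was at the start of the episode below 0.03 m); the robot touches nothing.
It fails at once if the rasp is moved 30 mm or more (distance of rasp from where it was at the start of the episode above 0.03 m).
It also fails if it takes over 38 s, if anything falls off the work surface, if the arm or the gripper's body presses on something with over 40 N, if the wrist force passes 120 N, or if a joint passes its speed limit or range.

## Robot

A 6-joint arm with a two-finger parallel gripper is mounted at the origin on the work surface. World frame = base frame: x ahead of the robot, y to its left, z up, the work surface at z = 0. Lengths are in m, angles in rad, forces in N, time in s.
With the tool pointing down it reaches from about 0.375 to 0.9 m from the base axis. Payload 3.1 kg.
Tool frame: the origin (TCP) lies midway between the tips of the shut fingers; the grasp point (between the pads) lies 19 mm behind it (manip.tcp_to_grasp is the distance from the TCP to the grasp point, in m); z points along the fingers, y is the line along which they close (so a half turn about z gives the same grasp; the last joint's range is limited). The gripper opens to 85 mm and grips with 20 to 120 N. Pads are 22 mm wide; open, the fingers measure 114 mm over their backs; the gripper's body (76 mm by 85 mm) begins 54 mm behind the grasp point. The pads swing forward as they close: fully open they stand 13 mm farther back than shut.
Start: joints at [-1.347, 0.527, 1.433, -0, 1.181, -0.178], TCP at [0.244, -0.575, 0.231] pointing down, gripper open.
Joint ranges: [-3.08, 3.08], [-0.75, 2.2], [0.22, 2.44], [-1.43, 4.57], [0, 2.65], [-2.85, 2.85]. Speed limits (rad/s): [2.79, 2.79, 3.14, 3.14, 3.14, 3.14].

## Interface

Orientations are given as a unit quaternion [x, y, z, w].
In Python, from station import manip gives the robot as it stands. The module is installed in compiled form; this text tells all that it offers.
- The arm moves only by the shell command python3 -m crank 'ROWS' [OPENING] [FORCE]. ROWS is JSON, a list of rows, each a list of 2 entries, a list of its own where there are three numbers: the shift along the tool's x, y, z in cm, then the turn about the tool's z in degrees. In form: [[[x, y, z], spin], ...]. A call has 1 to 10 rows; each row is the pose to reach, as a shift and turn from the pose commanded when the call began, along the tool's axes at that moment; what a row does not reach only later rows make up. A row lasts 1/10 s, in which the tool goes at most 50 mm and 8.59 degrees, less where a joint would pass 70% of its speed; a pose out of reach is approached as far as the arm can. A call with a gripper value outside its range is refused whole. OPENING is the finger opening in cm, from 0 to 8.54, set as the call begins (- or left out, the last holds). The fingers move at their own pace and stop on an object; FORCE is the grip in N (left out, the last holds). Time passes only in rows, so rows that repeat a pose let the fingers close. It gives the time, the measured TCP pose, the force and the opening at its end, in the units of the state.
- manip.sense(): the state, without advancing time (a new reading comes with each control period).
- manip.snapshot(name): name is "scene" or "top" or "wrist"; returns the picture (400x640x3 uint8, red, green, blue); there is no depth.
- manip.camera_params(name): a dict with "fx", "fy", "cx", "cy" (pixels), "pose" (4x4, takes a point from camera to world coordinates). Camera axes: x right, y up, looking along -z (the intrinsics and any distortion apply to the point x, -y, -z); pixel columns grow to the right and rows downward; lengths in m; the calibration is good to about 2 mm. The wrist camera is an equidistant fisheye: a pixel r from the principal point sees the ray r / f radians off the axis. A picture is of the moment at which its call begins: read the wrist's pose just before it. camera_params takes no time and is no camera call; for the wrist camera it gives the pose at the moment of the call.
- manip.sign_off(): hands the job in, once; it reports no verdict.
The state is a dict: "t": time; "q": joint angles; "qd": joint speeds; "tau": joint torques, N m; "tcp_pos": TCP position; "tool_rot": TCP orientation; "force": force on the tool from outside, world axes, zero at the start; "ft_torque": the same for the moment, N m; "finger_gap": opening from 0.0 (shut) to 1.0 (fully open).
Only numpy, scipy, OpenCV 4.12 (cv2) and the standard library are available. Lean on these libraries where they do the work, as an engineer would, in place of code of your own. Each camera call takes 0.05 s, during which the arm holds its last target. There are 200 camera calls.

## Working session

There is one attempt and no reset: what is moved stays moved. The work goes in short steps, Python scripts to look and compute and a shell command to move; the robot and the scene stay as the last step left them, time stands still between calls to the robot, and variables do not carry over. Pictures are saved under pics/ and viewed, on a budget of 10 in all, crops included, one or two more only if the job needs it, and the job is handed in when it is done.

```bash
mkdir -p pics; python3 - <<'E'
from station import manip
import cv2,numpy as np
for n in ("top","scene"):
    im=manip.snapshot(n); cv2.imwrite(f"pics/{n}0.png",im[...,::-1]); p=manip.camera_params(n); print(n,p["fx"],p["cx"],p["cy"],np.round(p["pose"],3).tolist(),[k for k in p])
s=manip.sense(); print(s["t"],s["tcp_pos"],s["tool_rot"],s["finger_gap"],manip.tcp_to_grasp)
E
```

```text
top 476.14547574467286 322.9418370137203 198.08643021045592 [[-0.021, 0.995, -0.1, 0.315], [-1.0, -0.022, -0.002, 0.069], [-0.005, 0.1, 0.995, 1.126], [0.0, 0.0, 0.0, 1.0]] ['fx', 'fy', 'cx', 'cy', 'pose']
scene 426.47362861749286 316.3903811602141 198.2791496251813 [[-0.345, -0.534, 0.772, 1.181], [0.938, -0.216, 0.27, 0.332], [0.022, 0.817, 0.576, 0.577], [0.0, 0.0, 0.0, 1.0]] ['fx', 'fy', 'cx', 'cy', 'pose']
0.1 [ 0.24428913 -0.57457841  0.23043293] [ 9.79888156e-01  1.99545133e-01 -1.45856513e-05 -9.70046228e-04] 0.9973841224437519 0.0187
```

View pics/top0.png

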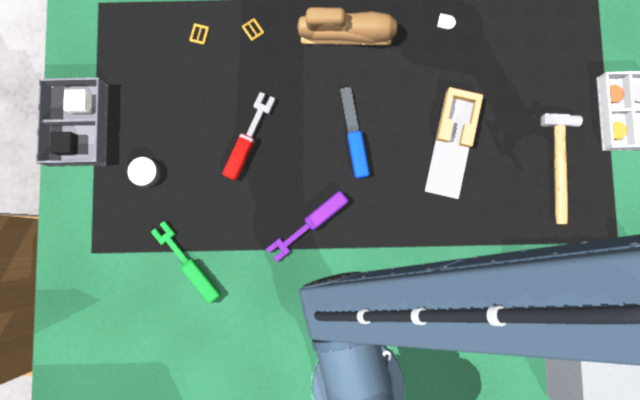

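View pics/scene0.png

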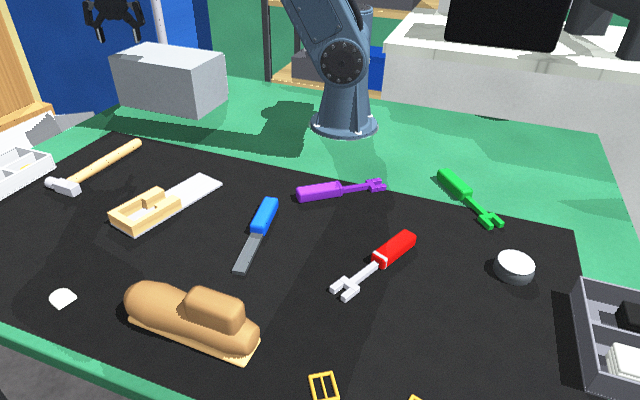

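Candidates in the top view are red (248,138), green (185,262) and purple (307,226), with the blue rasp at (354,133) and the nest at (453,143). I choose the red one, and check it in a close crop while measuring.

```bash
cat > h.py <<'E'
import cv2,numpy as np
from station import manip
from scipy.spatial.transform import Rotation as R
def ray(n,uv,z,p=None):
    p=p or manip.camera_params(n); P=np.array(p["pose"])
    x=(uv[0]-p["cx"])/p["fx"]; y=(uv[1]-p["cy"])/p["fy"]
    if n=="wrist":
        r=np.hypot(x,y); k=np.tan(r)/r if r>0 else 1; x*=k;y*=k
    d=P[:3,:3]@np.array([x,-y,-1]); o=P[:3,3]
    return (o+d*(z-o[2])/d[2])
E
python3 - <<'E'
from h import *
im=cv2.imread("pics/top0.png")
a=cv2.resize(im[80:190,210:290],None,fx=5,fy=5,interpolation=cv2.INTER_CUBIC)
b=cv2.resize(im[80:205,415:490],None,fx=5,fy=5,interpolation=cv2.INTER_CUBIC)[:550]
b=cv2.resize(im[80:205,415:490],(330,550),interpolation=cv2.INTER_CUBIC)
cv2.imwrite("pics/crop.png",np.hstack([a,b]))
f=im.astype(int)
red=((f[...,2]>110)&(f[...,1]<60)&(f[...,0]<60)).astype(np.uint8); red[:,300:]=0
def rect(m,z):
    ys,xs=np.nonzero(m); 
    pts=np.array([ray("top",(x,y),z)[:2] for x,y in zip(xs,ys)],np.float32)
    return cv2.minAreaRect(pts),pts.mean(0),len(xs)
print("red",rect(red,.024))
g=((f.min(2)>110)).astype(np.uint8); m=np.zeros_like(g); m[85:145,235:285]=g[85:145,235:285]
print("claw+shank",rect(m,.014))
w=np.zeros_like(g); w[80:205,415:490]=(f[80:205,415:490].max(2)>120); 
ys,xs=np.nonzero(w); print("nest px",cv2.boxPoints(cv2.minAreaRect(np.c_[xs,ys].astype(np.float32))).tolist())
wood=w*((f[...,2]-f[...,0])>35); ys,xs=np.nonzero(wood)
bx=cv2.boxPoints(cv2.minAreaRect(np.c_[xs,ys].astype(np.float32))); print("wood px",bx.tolist())
print("wood",rect(wood,.032)); pl=w*(abs(f[...,2]-f[...,0])<20); pl[:146]=0; print("plate",rect(pl,.006))
E
```

```text
red (((0.5230557918548584, 0.2724339962005615), (0.038577985018491745, 0.09744560718536377), 65.56324005126953), array([0.5189336, 0.2669314], dtype=float32), 193)
claw+shank (((0.6256769895553589, 0.2265903800725937), (0.04226921126246452, 0.1215924471616745), 63.444732666015625), array([0.63211083, 0.22291526], dtype=float32), 508)
nest px [[423.43109130859375, 191.49484252929688], [446.7237548828125, 85.61922454833984], [483.82794189453125, 93.78213500976562], [460.5352783203125, 199.65774536132812]]
wood px [[435.0941162109375, 139.5764617919922], [447.070556640625, 85.68235778808594], [483.9176025390625, 93.87059020996094], [471.941162109375, 147.7646942138672]]
wood (((0.610544741153717, -0.2524875998497009), (0.08761850744485855, 0.1327645182609558), 75.42292785644531), array([ 0.6112095, -0.2528233], dtype=float32), 1385)Traceback (most recent call last):
  File "<stdin>", line 20, in <module>
  File "<stdin>", line 11, in rect
  File "h.py", line 5, in ray
    p=p or manip.camera_params(n); P=np.array(p["pose"])
           ~~~~~~~~~~~~~~~~~~~^^^
ValueError: time passes only in moves, steps and waits
```

View pics/crop.png

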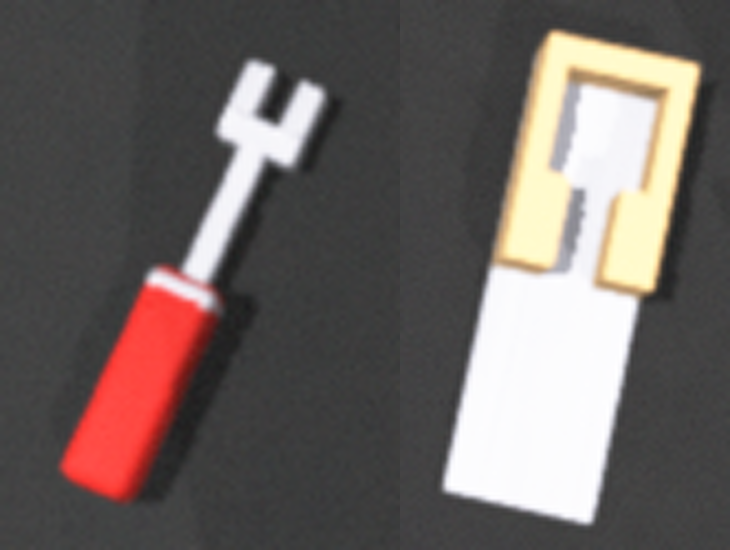

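The close crop shows a red handle with a steel forked claw, so the choice holds. The nest's pocket points away from the robot. Now the poses from corner pixels, with size checks.

```bash
cat > m.py <<'E'
from h import *
p=manip.camera_params("top")
A=lambda u,v,z: ray("top",(210+u/5-.4,80+v/5-.4),z,p)[:2]
B=lambda u,v,z: ray("top",(415+(u-400)/4.4-.4,80+v/4.4-.4),z,p)[:2]
tip=(A(262,62,.014)+A(322,88,.014))/2; fr=(A(153,268,.028)+A(220,302,.028))/2; bk=(A(65,470,.028)+A(128,498,.028))/2
print("puller tip-front",np.linalg.norm(tip-fr),"front-back",np.linalg.norm(fr-bk),"w",np.linalg.norm(A(153,268,.028)-A(220,302,.028)))
d=tip-bk; yp=np.arctan2(d[1],d[0]); print("puller origin",fr,(tip+bk)/2,"yaw",np.degrees(yp))
far=(B(553,30,.032)+B(700,63,.032))/2; nr=(B(443,490,.006)+B(593,523,.006))/2; d=far-nr
yn=np.degrees(np.arctan2(d[1],d[0])); u=d/np.linalg.norm(d)
print("nest len",np.linalg.norm(d),"w",np.linalg.norm(B(443,490,.006)-B(593,523,.006)),np.linalg.norm(B(553,30,.032)-B(700,63,.032)),"yaw",yn,"origin",(far+nr)/2-.01*u)
s=manip.sense(); M=R.from_quat(s["tool_rot"]).as_matrix(); print(M.round(3).tolist(),s["tcp_pos"])
E
python3 m.py
```

```text
puller tip-front 0.11572736094286425 front-back 0.10269570444034314 w 0.03570646450744884
puller origin [0.57466899 0.24724244] [0.58034693 0.24399481] yaw -24.737919273756297
nest len 0.2520065609157282 w 0.08197898581301492 0.08028703382263618 yaw -14.506951761130292 origin [ 0.54207492 -0.23728954]
[[0.92, 0.391, -0.0], [0.391, -0.92, 0.002], [0.0, -0.002, -1.0]] [ 0.24428913 -0.57457841  0.23043293]
```

```bash
cat >> h.py <<'E'
def go(x,y,z,yaw):
    "shift (cm, tool axes) and spin to reach world TCP x,y,z, tool-x yaw deg"
    s=manip.sense(); M=R.from_quat(s["tool_rot"]).as_matrix()
    y0=np.degrees(np.arctan2(M[1,0],M[0,0]))
    print("t",s["t"],"tcp",s["tcp_pos"].round(4),"yaw",y0.round(2),"gap",round(s["finger_gap"],3),"F",np.round(s["force"],1),"q",np.round(s["q"],2))
    print("shift",(100*M.T@(np.array([x,y,z])-s["tcp_pos"])).round(2),"spin",round(y0-yaw,2))
E
python3 -m crank '[[[1,-1,0],1],[[4,-4,0],3],[[7,-7.5,0],6],[[10,-11,0],9],[[13,-14.5,0],12],[[16.5,-18,0],15],[[20,-21.5,0],18],[[23.5,-25,0],21],[[27,-29,0],23],[[30,-32.5,0],24]]'
python3 -c "
from h import *
go(.546,.26,.17,-25)"
```

```text
t: 1.1
tcp_pos: [0.3937, -0.1568, 0.2312]
tool_rot: [1.0, -0.009, 0.0, -0.0]
force: [1.3, -0.3, 0.3]
finger_gap: 0.998
t 1.1 tcp [ 0.3937 -0.1568  0.2312] yaw -1.07 gap 0.998 F [ 1.3 -0.3  0.3] q [-0.64  0.26  1.91  0.    0.97  0.95]
shift [ 14.45 -41.95   6.13] spin 23.93
```

```bash

python3 -m crank '[[[1.5,-4.2,0.6],2.4],[[3,-8.5,1.2],5],[[4.5,-13,1.8],8],[[6,-17.5,2.4],11],[[7.5,-22,3],14],[[9,-26.5,3.8],17],[[10.5,-31,4.5],20],[[12,-35.5,5.2],22],[[13.3,-39,5.8],23],[[14.4,-42,6.1],24]]'
python3 -m crank '[[[0,0,0],0],[[0,0,0],0],[[0,0,0],0]]'
python3 - <<'E'
from h import *
p=manip.camera_params("wrist"); im=manip.snapshot("wrist"); cv2.imwrite("pics/w1.png",im[...,::-1])
f=im.astype(int); m=((f[...,0]>110)&(f[...,1]<70)&(f[...,2]<70)).astype(np.uint8)
n,l,st,c=cv2.connectedComponentsWithStats(m); k=1+st[1:,4].argmax(); print(st[k],c[k]); ys,xs=np.nonzero(l==k)
pts=np.array([ray("wrist",(x,y),.02,p)[:2] for x,y in zip(xs[::4],ys[::4])],np.float32); print(cv2.minAreaRect(pts),pts.mean(0))
np.save("w1.npy",p,allow_pickle=True); go(.546,.26,.17,-25)
E
```

```text
t: 2.1
tcp_pos: [0.5444, 0.261, 0.1692]
tool_rot: [0.976, -0.216, -0.001, 0.0]
force: [0.5, -1.0, -0.4]
finger_gap: 0.994
t: 2.4
tcp_pos: [0.5438, 0.2577, 0.17]
tool_rot: [0.976, -0.216, -0.001, 0.001]
force: [-1.4, -0.4, 0.3]
finger_gap: 0.999
[328 160   7  91 421] [331.89311164 204.17339667]
((0.5181055665016174, 0.2584257423877716), (0.004935604054480791, 0.0956370159983635), 64.6657943725586) [0.5203867 0.2574445]
t 2.45 tcp [0.544  0.2575 0.1702] yaw -25.04 gap 1.002 F [-0.2 -0.1 -0.1] q [ 0.26  0.57  1.55 -0.    1.02  2.26]
shift [ 0.08 -0.31  0.02] spin -0.04
```

View pics/w1.png

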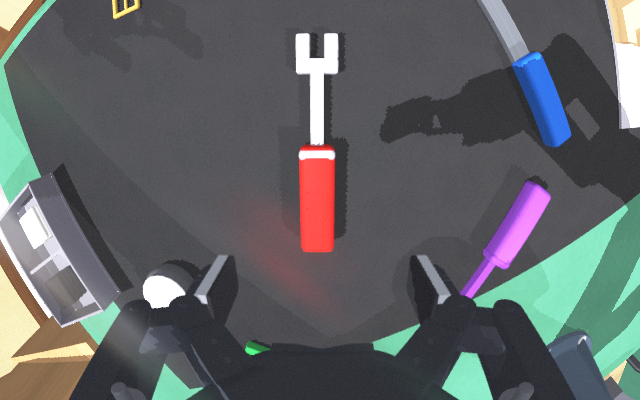

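The wrist view shows the puller straight in line: claw tip at (317,34), handle front at (317,147), handle back at (317,250), and the fingers either side. I'll measure from these.

```bash
python3 - <<'E'
from h import *
p=np.load("w1.npy",allow_pickle=True).item()
q=lambda u,v,z:ray("wrist",(u,v),z,p)[:2]
tip=q(317,34,.014); fr=q(317,147,.028); bk=q(317.5,236,.028); bb=q(317.5,251,.0)
d=tip-fr; u=d/np.linalg.norm(d); print(tip,fr,bk,bb,np.linalg.norm(d),np.linalg.norm(fr-bk),np.linalg.norm(fr-bb),np.degrees(np.arctan2(d[1],d[0])))
print("width",np.linalg.norm(q(299,200,.028)-q(335,200,.028)))
o=tip-.11*u; g=o-.035*u; print("o",o,"g",g); go(g[0],g[1],.004,np.degrees(np.arctan2(u[1],u[0])))
E
```

```text
[0.67803382 0.19994881] [0.57998819 0.24555699] [0.49895132 0.28323576] [0.47063994 0.29701634] 0.10813441237882108 0.08936813319051676 0.1208515832527236 -24.94657753366526
width 0.03472779364317129
o [0.57829666 0.24634385] g [0.54656211 0.2611059 ]
t 2.45 tcp [0.544  0.2575 0.1702] yaw -25.04 gap 1.002 F [-0.2 -0.1 -0.1] q [ 0.26  0.57  1.55 -0.    1.02  2.26]
shift [ 0.1  -0.45 16.62] spin -0.09
```

```bash

python3 -m crank '[[[0.1,-0.4,1],0],[[0.1,-0.4,3.5],0],[[0.1,-0.4,6.5],0],[[0.1,-0.4,9.5],0],[[0.1,-0.4,12],0],[[0.1,-0.4,14],0],[[0.1,-0.4,15.2],0],[[0.1,-0.4,16],0],[[0.1,-0.4,16.4],0],[[0.1,-0.4,16.6],0]]'
python3 -m crank '[[[0,0,0],0],[[0,0,0],0],[[0,0,0],0],[[0,0,0],0],[[0,0,0],0],[[0,0,0],0],[[0,0,0],0]]' 2 60
python3 -c "
from h import *
go(.5465,.261,.09,-25)"
```

```text
t: 3.45
tcp_pos: [0.5476, 0.2619, 0.0046]
tool_rot: [0.976, -0.216, 0.0, -0.0]
force: [-0.4, 0.5, 0.3]
finger_gap: 1.001
t: 4.15
tcp_pos: [0.5478, 0.2622, 0.0051]
tool_rot: [0.976, -0.216, 0.001, -0.0]
force: [0.3, 1.0, 5.0]
finger_gap: 0.38
t 4.15 tcp [0.5478 0.2622 0.0051] yaw -24.98 gap 0.38 F [0.3 1.  5. ] q [0.26 0.82 1.62 0.   0.7  2.27]
shift [-0.06  0.15 -8.49] spin 0.02
```

```bash

python3 -m crank '[[[0,0,-0.5],0],[[0,0,-2],0],[[0,0,-4],0],[[0,0,-6],0],[[0,0,-8.5],0],[[0,0,-11],0],[[0,0,-13],0],[[0,0,-14.5],0],[[0,0,-15],0],[[0,0,-15],0]]'
python3 - <<'E'
from h import *
im=manip.snapshot("wrist"); cv2.imwrite("pics/w2.png",im[...,::-1])
th=np.radians(-14.5); n=np.array([.542,-.2373])-.034*np.array([np.cos(th),np.sin(th)]); print(n); go(n[0],n[1],.155,-14.5)
E
```

```text
t: 5.15
tcp_pos: [0.5473, 0.262, 0.1553]
tool_rot: [0.976, -0.216, 0.001, -0.0]
force: [-0.9, 0.4, -2.3]
finger_gap: 0.386
[ 0.50908298 -0.22878708]
t 5.2 tcp [0.5468 0.2618 0.1543] yaw -24.98 gap 0.382 F [-1.2  0.2 -2.5] q [ 0.26  0.6   1.55 -0.    0.99  2.27]
shift [17.3  46.06 -0.06] spin -10.48
```

View pics/w2.png

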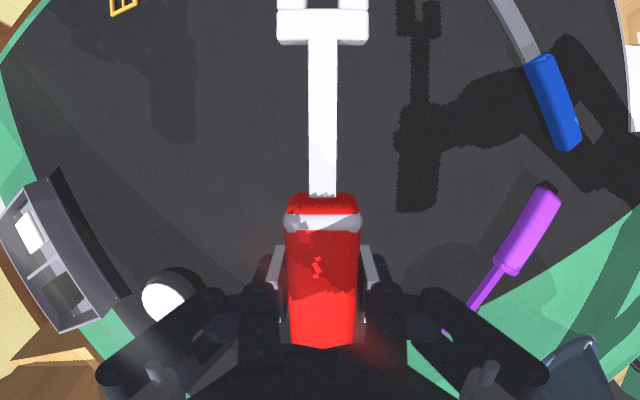

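```bash
cat > pred.py <<'E'
from h import *
p=manip.camera_params("wrist");P=np.linalg.inv(np.array(p["pose"]))
s=manip.sense(); M=R.from_quat(s["tool_rot"]).as_matrix()
def pix(w):
    c=P[:3,:3]@w+P[:3,3]; c=np.array([c[0],-c[1],-c[2]]); r=np.hypot(c[0],c[1]); t=np.arctan2(r,c[2])
    return np.array([p["cx"]+p["fx"]*t*c[0]/r,p["cy"]+p["fy"]*t*c[1]/r]).round(1)
o=.033
for tilt in (0,3,6):
    a=np.radians(tilt); 
    for nm,x,z in (("front top",0,.028),("front bot",0,0),("shank root top",0,.014),("claw back top",.07,.014),("claw back bot",.07,0),("claw tip",.11,.014)):
        dx=x+o; dz=z-.014   # about the grasp point; droop = tilt
        v=np.array([o-o+np.cos(a)*dx+np.sin(a)*dz,0,-(.009)+np.sin(a)*dx-np.cos(a)*dz]); print(tilt,nm,pix(s["tcp_pos"]+M@v),end="; ")
    print()
E
python3 pred.py
```

```text
0 front top [321.4 215.9]; 0 front bot [321.6 195.9]; 0 shank root top [321.5 204.9]; 0 claw back top [321.5  46.4]; 0 claw back bot [321.6  51.7]; 0 claw tip [321.6 -36.9]; 
3 front top [321.5 212.8]; 3 front bot [321.6 196.3]; 3 shank root top [321.5 203.8]; 3 claw back top [321.5  48.8]; 3 claw back bot [321.6  55.2]; 3 claw tip [321.6 -30. ]; 
6 front top [321.5 210. ]; 6 front bot [321.6 197. ]; 6 shank root top [321.5 202.9]; 6 claw back top [321.6  51.7]; 6 claw back bot [321.6  59.1]; 6 claw tip [321.6 -23. ];
```

```bash

python3 -m crank '[[[0.4,1,0],0],[[1.2,3.2,0],-1],[[2.6,7,0],-2],[[4.2,11,0],-3],[[5.7,15,0],-4],[[7.2,19,0],-5],[[8.7,23,0],-6],[[10.2,27,0],-7],[[11.7,31,0],-8],[[13.2,35,0],-9]]'
python3 -c "
from h import *
go(.508,-.2286,.155,-14.5)"
```

```text
t: 6.2
tcp_pos: [0.5175, -0.113, 0.1533]
tool_rot: [0.99, -0.139, -0.001, -0.0]
force: [0.9, -0.9, -2.1]
finger_gap: 0.381
t 6.2 tcp [ 0.5175 -0.113   0.1533] yaw -15.96 gap 0.381 F [ 0.9 -0.9 -2.1] q [-0.43  0.51  1.75 -0.    0.89  1.42]
shift [ 2.26 11.37 -0.18] spin -1.46
```

```bash

python3 -m crank '[[[0.8,4,0],-0.5],[[1.4,7,0],-1],[[1.9,9.5,0],-1.5],[[2.1,10.8,0],-1.5],[[2.2,11.3,0],-1.5],[[2.2,11.3,0],-1.5],[[2.2,11.3,0],-1.5],[[2.2,11.3,0],-1.5]]'
python3 - <<'E'
from h import *
np.save("w3.npy",manip.camera_params("wrist"),allow_pickle=True)
im=manip.snapshot("wrist"); cv2.imwrite("pics/w3.png",im[...,::-1])
cv2.imwrite("pics/t3.png",manip.snapshot("top")[...,::-1])
go(.508,-.2286,.155,-14.5)
E
```

```text
t: 7.0
tcp_pos: [0.509, -0.2243, 0.1542]
tool_rot: [0.992, -0.125, -0.0, -0.0]
force: [-0.6, 0.2, -2.3]
finger_gap: 0.388
t 7.1 tcp [ 0.5092 -0.2246  0.1544] yaw -14.39 gap 0.386 F [-0.5 -0.9 -2.2] q [-0.62  0.54  1.68  0.    0.92  1.21]
shift [-0.02  0.42 -0.06] spin 0.11
```

View pics/w3.png

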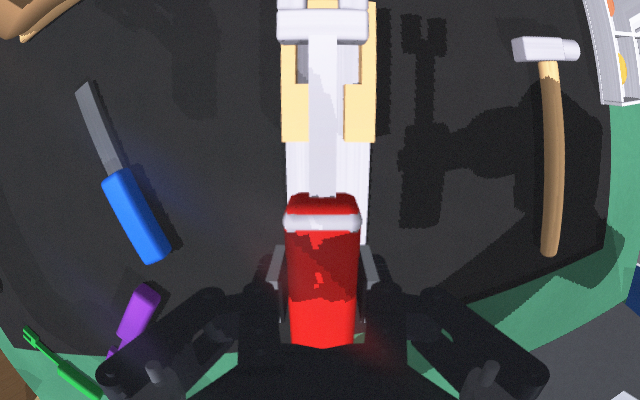

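```bash
python3 - <<'E'
from h import *
p=np.load("w3.npy",allow_pickle=True).item(); im=cv2.imread("pics/w3.png").astype(int)
q=lambda u,v,z:ray("wrist",(u,v),z,p)[:2]
C=[]
for r in (60,80,95,110,125):
    m=(im[r,:,2]-im[r,:,0]>35)&(im[r,:,2]>150); xs=np.nonzero(m[270:390])[0]+270
    a,b=q(xs[0]-.5,r,.032),q(xs[-1]+.5,r,.032); C.append((a+b)/2); print(r,xs[0],xs[-1],np.linalg.norm(a-b).round(4),C[-1].round(4))
m=(im[...,2]-im[...,0]>35)&(im[...,2]>150)
for c in (290,300,350,365):
    col=im[128:150,c,2]; ys=np.nonzero(m[100:160,c])[0]+100; print(c,ys[-1],q(c,ys[-1]+.5,.006).round(4),q(c,ys[-1]+.5,.032).round(4),col.tolist())
d=C[0]-C[-1]; yaw=np.degrees(np.arctan2(d[1],d[0])); print("yaw",yaw)
for c in ((im[...,2]-im[...,0]>35),): pass
E
python3 - <<'E'
import cv2
a=cv2.imread("pics/w3.png")[0:240,260:400]; b=cv2.imread("pics/t3.png")[70:215,405:505]
cv2.imwrite("pics/c3.png",cv2.hconcat([cv2.resize(a,(336,576),interpolation=2),cv2.resize(b,(397,576),interpolation=2)]))
E
```

```text
60 281 375 0.0797 [ 0.6205 -0.2582]
80 281 375 0.0799 [ 0.6036 -0.2538]
95 281 375 0.0801 [ 0.5911 -0.2507]
110 281 375 0.0805 [ 0.5786 -0.2475]
125 281 374 0.0802 [ 0.5662 -0.2439]
290 141 [ 0.5577 -0.2057] [ 0.5601 -0.2091] [253, 253, 253, 253, 253, 253, 253, 253, 253, 253, 253, 253, 253, 252, 244, 235, 234, 233, 235, 234, 235, 234]
300 141 [ 0.5552 -0.2148] [ 0.5579 -0.2174] [253, 253, 253, 253, 253, 253, 253, 253, 253, 253, 253, 253, 253, 251, 246, 241, 240, 240, 240, 239, 239, 239]
350 141 [ 0.5436 -0.2604] [ 0.5473 -0.2589] [253, 253, 253, 253, 253, 253, 253, 253, 253, 253, 253, 253, 253, 252, 248, 242, 241, 241, 240, 241, 243, 240]
365 141 [ 0.5403 -0.2742] [ 0.5442 -0.2715] [253, 253, 253, 253, 253, 253, 253, 253, 253, 253, 253, 253, 253, 252, 250, 239, 240, 239, 240, 240, 240, 239]
yaw -14.727809147271564
```

View pics/c3.png

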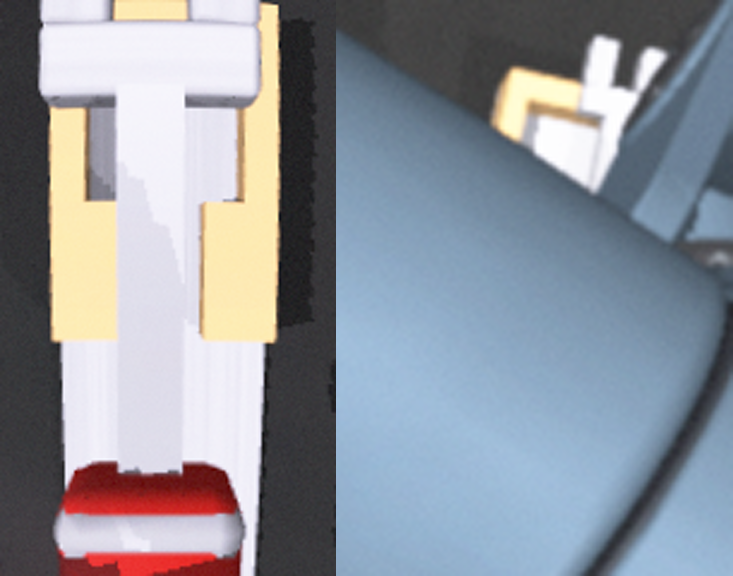

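Nest origin from the wrist is (0.542,-0.238), yaw -14.7°. The top view gave (0.542,-0.237), yaw -14.5°, so they agree. Shift 4 mm sideways and lower to just above the walls.

```bash

python3 -m crank '[[[0,0.2,0.5],0],[[0,0.43,1.5],0],[[0,0.43,3.5],0],[[0,0.43,5.5],0],[[0,0.43,7.5],0],[[0,0.43,9],0],[[0,0.43,9.7],0],[[0,0.43,10],0],[[0,0.43,10],0],[[0,0.43,10],0]]'
python3 - <<'E'
from h import *
im=manip.snapshot("wrist"); cv2.imwrite("pics/w4.png",im[...,::-1])
go(.508,-.2289,.011,-14.6)
E
```

```text
t: 8.1
tcp_pos: [0.5085, -0.2302, 0.0549]
tool_rot: [0.992, -0.126, 0.001, 0.0]
force: [-0.2, 0.4, -1.7]
finger_gap: 0.383
t 8.15 tcp [ 0.5085 -0.2303  0.055 ] yaw -14.48 gap 0.383 F [-0.6  0.4 -2. ] q [-0.63  0.7   1.73  0.    0.71  1.2 ]
shift [-0.09 -0.12  4.4 ] spin 0.12
```

View pics/w4.png

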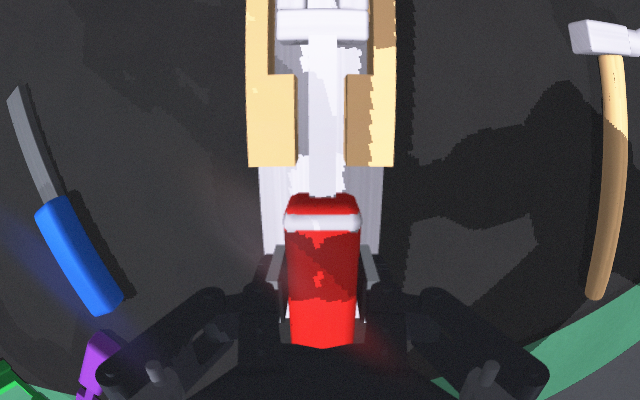

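Slot edges are at columns 297 and 345 with the shank at 308–337, so it's centred, and the claw (row 42) is clear ahead of the pocket shoulder (row 74). Lowering.

```bash

python3 -m crank '[[[0,-0.1,0.7],0],[[0,-0.1,1.5],0],[[0,-0.1,2.2],0],[[0,-0.1,2.8],0],[[0,-0.1,3.3],0],[[0,-0.1,3.7],0],[[0,-0.1,4],0],[[0,-0.1,4.2],0],[[0,-0.1,4.3],0],[[0,-0.1,4.3],0]]'
python3 -c "
from h import *
go(.508,-.2289,.011,-14.6)"
```

```text
t: 9.15
tcp_pos: [0.5084, -0.229, 0.0114]
tool_rot: [0.992, -0.126, 0.0, 0.0]
force: [0.5, 1.0, -1.9]
finger_gap: 0.385
t 9.15 tcp [ 0.5084 -0.229   0.0114] yaw -14.48 gap 0.385 F [ 0.5  1.  -1.9] q [-0.62  0.78  1.75  0.    0.62  1.2 ]
shift [-0.04 -0.    0.04] spin 0.12
```

Weight is still carried (-1.9 N), so it's not quite down; press gently in small steps.

```bash

python3 -m crank '[[[0,0,0.08],0],[[0,0,0.15],0],[[0,0,0.15],0],[[0,0,0.15],0]]'
python3 -m crank '[[[0,0,0.08],0],[[0,0,0.15],0],[[0,0,0.15],0],[[0,0,0.15],0]]'
```

```text
t: 9.55
tcp_pos: [0.5085, -0.2291, 0.0111]
tool_rot: [0.992, -0.126, 0.0, 0.0]
force: [-0.4, 1.1, 6.7]
finger_gap: 0.384
t: 9.95
tcp_pos: [0.5085, -0.2291, 0.0111]
tool_rot: [0.992, -0.126, 0.001, 0.0]
force: [-3.7, 1.6, 16.8]
finger_gap: 0.38
```

It seats at TCP z 0.0111, as expected for home (+6 mm), now carrying 17 N of contact. Quick look before letting go.

```bash

python3 -m crank '[[[0,0,-0.1],0],[[0,0,-0.15],0],[[0,0,-0.15],0]]'
python3 - <<'E'
from h import *
cv2.imwrite("pics/w5.png",manip.snapshot("wrist")[...,::-1][:300,150:500])
E
```

```text
t: 10.25
tcp_pos: [0.5084, -0.2291, 0.0111]
tool_rot: [0.992, -0.126, 0.0, 0.0]
force: [-1.7, 2.1, 9.7]
finger_gap: 0.383
```

View pics/w5.png

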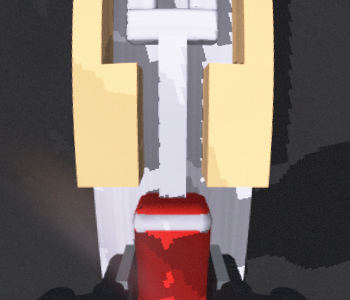

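The shank is central in the slot (crop columns 158–187 between 140 and 205), and the claw is in the pocket past the shoulder (row 42 against 64). Release and rise.

```bash

python3 -m crank '[[[0,0,0],0],[[0,0,0],0],[[0,0,0],0],[[0,0,0],0],[[0,0,0],0],[[0,0,0],0],[[0,0,0],0]]' 8.5
python3 -m crank '[[[0,0,-0.3],0],[[0,0,-1],0],[[0,0,-2.5],0],[[0,0,-4.5],0],[[0,0,-7],0],[[0,0,-10],0],[[0,0,-13],0],[[0,0,-15],0],[[0,0,-16],0],[[0,0,-16],0]]'
python3 - <<'E'
from h import *
np.save("w6.npy",manip.camera_params("wrist"),allow_pickle=True)
cv2.imwrite("pics/w6.png",manip.snapshot("wrist")[...,::-1])
go(.508,-.2289,.2,-14.6)
E
```

```text
t: 11.0
tcp_pos: [0.5082, -0.2289, 0.0097]
tool_rot: [0.992, -0.126, -0.0, -0.0]
force: [-0.1, -0.5, 0.1]
finger_gap: 0.997
t: 12.0
tcp_pos: [0.5091, -0.2295, 0.172]
tool_rot: [0.992, -0.126, 0.002, 0.001]
force: [-0.2, -0.4, 0.6]
finger_gap: 0.998
t 12.05 tcp [ 0.5083 -0.229   0.1706] yaw -14.48 gap 0.998 F [-0.   1.  -1.1] q [-0.62  0.52  1.66 -0.    0.96  1.2 ]
shift [-0.03  0.   -2.94] spin 0.12
```

View pics/w6.png

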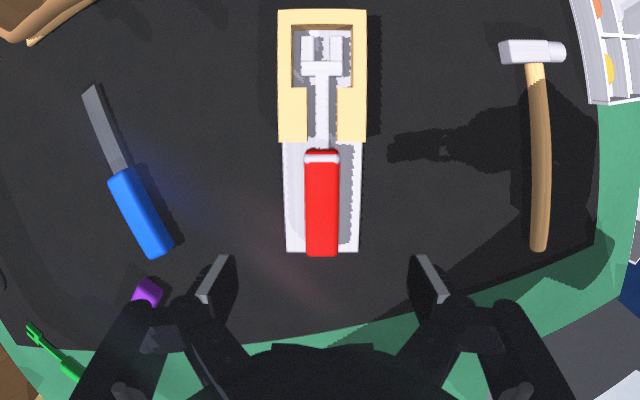

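The puller lies home: claw tips at (322,37) inside the pocket, handle front at row 150, about 9 mm behind the wall edge at row 142 (10 expected). The rasp is undisturbed and the gripper is clear.

```bash
python3 -c "
from station import manip
print(manip.sign_off())"
```

```text
the job is handed in; nothing more can be done
None
```

I put the red-handled heel puller in its nest by the handle and handed the job in; no verdict came back. I let go only once it had stopped on the plate, at about 12 s of robot time against the 38 s limit.

- **Seating:** The downward move stopped at tool height 11.1 mm, against the 11 mm expected, and the contact force then rose to about 17 N.
- **Nest position:** The top and wrist cameras agreed on the nest's position to about 1 mm, and on its direction to 0.2°.
- **Final picture:** The claw is in the pocket, the shank is central in the slot and the handle is on the plate. The puller's origin reads within about 1 mm along the nest, estimated from pixels.
- **Rasp:** It does not appear to have moved, but I judged that from the picture only and did not measure it.
- **Clearance:** The open gripper was about 17 cm above the work surface and touching nothing.

One small disagreement: in the grip, the claw sat about 2–3 mm further along than I had predicted. That was well inside the tolerance. No check failed.

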